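# Mark the balance point of the bearing seating bar

## Task

Find and mark the balance point of the chrome seating bar: slide it gently along its stand, nose first and without lifting it, until it only just tips over the stand's edge by itself and rests on the catch, and let go of it. Then set the U-shaped marker rider gently astride the tipped bar, right over that edge, and leave everything so, without shifting the other things on the table.

Things in the scene. Friction and masses are not known exactly. Their poses are not given: they have to be found in the camera images.
- stand: Fixed grey balance stand. Origin at table level below its fulcrum edge; x is the way to slide the bar, z up. Level steel runway, 30 mm wide, top 45 mm above the table, from x = -170 mm to the fulcrum edge at x = 0. Two guide rails, 6 mm above the runway, 1.7 mm clear of each side of the bar, from x = -100 to -35 mm only. Foot plate 70 mm wide, 8 mm thick, x = -180 to +85 mm
- edge (a point): Middle of the fulcrum edge, where the runway ends squarely, on its top (45 mm above the table); axes as the stand's
- catch: Fixed rubber-covered crossbar 34 mm long, 8 mm thick, 55 mm beyond the edge, top 37 mm above the table (8 mm below the runway). Once its balance point passes the edge, the bar tips nose down about 0.14 rad and rests on edge and catch. Only just tipped: balance point at most about 6 mm past the edge; further on, the bar leans too heavily on the catch. Origin at table level
- bar_mid (a point): Middle (half-way along and up) of the loose chrome seating bar; x along it towards the nose, z up. 300 mm long: square-ended shank 16 mm wide, 18 mm high from x = -150 (tail) to +110 mm, then two round steps, 14 and 8 mm thick, up to the nose at +150 mm. It starts level on the runway between the rails, nose over the edge, its tail reaching out behind the runway
- bar: The same bar; origin mid-length on its underside. 0.3 to 0.65 kg, weighted unevenly and differently each time: the balance point lies anywhere from 45 mm behind mid-length to 32 mm ahead of it. It slides with plain friction and stays where it is left. A finger or grip on it holds it from tipping: draw back to see if it tips. Handle it with less than 15 N
- rider_mid (a point): Centre (half-way up) of the loose aluminium marker rider: an upside-down U with a tab on top, standing on its skirts. 38 mm high, 16 mm long (x), 28 mm wide (y). Slot along x, 20 mm wide, 10 mm deep, its roof 9 mm below this centre; roof 4 mm thick, its top 5 mm below this centre; tab above it 10 mm wide (y), 16 mm long, 24 mm high
- rider: The same rider, 25 g; origin mid-underside, z up. It stands in one of three places in a row beyond the stand, plug and loupe in the others. Astride the bar, the slot runs along the bar and the roof lies on the bar's top; set it down with less than 15 N
- plug: White urethane dance plug, 40 mm across, 34 mm high: a disc with a short stub on top; to be left alone. Origin at the middle of its underside
- loupe: Black plastic magnifier loupe, upright tube 42 mm across, 36 mm high; to be left alone. Origin at the middle of its underside
- cup: Pewter cup, 72 mm across, 85 mm high; to be left alone. Origin at the middle of its underside
- wheel: Skate wheel lying flat, 62 mm across, 32 mm high; to be left alone. Origin at the middle of its underside
- bearing_a: Skate bearing lying flat, 22 mm across, 7 mm high; to be left alone. Origin at the middle of its underside
- bearing_b: Another such bearing; to be left alone. Origin at the middle of its underside

How it is judged:
On the way, in this order (a step that is already met when the one before it is completed fails the run):
1. the bar has just tipped onto the catch, untouched (angle between bar_mid's own z axis and vertical between 0.08 and 0.22 rad and contact force between bar and catch below 0.75 N and contact force between each of the arm, the fingers and bar below 0.05 N), for 0.3 s.
2. the rider sits astride the bar over the edge, let go (x of rider_mid in the frame of stand between -0.009 and 0.012 m and y of rider_mid in the frame of stand between -0.006 and 0.006 m and z of rider_mid in the frame of stand between 0.063 and 0.074 m and angle between the x axis of rider_mid and the x axis of bar_mid, either way round below 0.3 rad and angle between rider_mid's own z axis and vertical below 0.3 rad and contact force between rider and bar above 0.05 N and contact force between the fingers and rider below 0.05 N), for 0.2 s.
At the end, for the whole second after the job is handed in: Bar untouched and at rest on edge and catch, tipped 0.08 to 0.22 rad, leaning on the catch with under 0.75 N; rider released astride it, roof on the bar, centre 9 mm short of to 12 mm past the edge and within 6 mm across, slot within 0.3 rad of the bar, at rest; bystanders within 15 mm (all of step 1 and all of step 2 and linear speed of each of bar, rider below 0.02 m/s).
It fails at once if the bar pushed, pressed or gripped with more than 15 N (contact force between any of the fingers, the arm and bar above 15 N).
It fails at once if the rider pressed onto the bar with more than 15 N (contact force between rider and bar above 15 N).
It fails at once if the bar lifted more than 15 mm or dropped off the stand (z of bar_mid in the frame of stand above 0.069 m or z of bar_mid in the frame of stand below 0.03 m).
It fails at once if a bystander moved more than 15 mm (distance of any of plug, loupe, cup, wheel, bearing_a, bearing_b from where it was at the start of the episode above 0.015 m).
It also fails if it takes over 72 s, if anything falls off the work surface, if the arm or the gripper's body presses on something with over 40 N, if the wrist force passes 120 N, or if a joint passes its speed limit or range.

## Robot

A 7-joint arm with a two-finger parallel gripper is mounted at the origin on the work surface. World frame = base frame: x ahead of the robot, y to its left, z up, the work surface at z = 0. Lengths are in m, angles in rad, forces in N, time in s.
With the tool pointing down it reaches from about 0.35 to 0.9 m from the base axis. Payload 8.1 kg.
Tool frame: the origin (TCP) lies midway between the tips of the shut fingers; the grasp point (between the pads) lies 19 mm behind it; z points along the fingers, y is the line along which they close (so a half turn about z gives the same grasp; the last joint's range is limited). The gripper opens to 92 mm and grips with 3 to 60 N. Pads are 19 mm wide; open, the fingers measure 130 mm over their backs; the gripper's body (75 mm by 190 mm) begins 47 mm behind the grasp point.
Start: joints at [-1.208, 0.434, 0.025, 1.573, -0.012, 1.134, -0.075], TCP at [0.281, 0.558, 0.227] pointing down, gripper open.
Joint ranges: [-2.62, 2.62], [-0.44, 2.09], [-1.27, 1.32], [0.08, 2.57], [-1.32, 4.46], [0.12, 2], [-2.74, 2.74]. Speed limits (rad/s): [2.22, 2.22, 3.01, 3.01, 3.14, 3.14, 3.14].

## Interface

Orientations are given as a rotation vector (axis times angle).
In Python, from cell import readout, get_image, calibration, ticket gives the robot as it stands. The module is installed in compiled form; this text tells all that it offers.
- The arm moves only by the tool move_arm, never from a script. Its argument "series" is a list of rows, each a list of 6 numbers: the shift along the world's x, y, z as a fraction of full scale, then the turn, a rotation vector about the world's x, y, z as a fraction of full scale. A call has 1 to 5 rows; each row is the pose to reach, as a shift and turn from the pose commanded when the call began; what a row does not reach only later rows make up. Full scale, the value 1, is 0.75 m for a shift and 60 degrees for a turn. A row lasts 1/10 s, in which the tool goes at most 50 mm and 8.59 degrees, less where a joint would pass 70% of its speed; a pose out of reach is approached as far as the arm can. A call with a number of a shift or a turn outside -1 to 1 is refused whole. A call with a gripper value outside its range is refused whole. "claw" is the opening, from -1 (shut) to 1 (fully open), so that 0 is half open, set as the call begins (left out, the last holds). The fingers move at their own pace and stop on an object; "squeeze" is the grip in N (left out, the last holds). Time passes only in rows, so rows that repeat a pose let the fingers close. It gives the time, the measured TCP pose, the force, the opening and the grip force at its end, in the units of the state.
- readout.observe(): the state, without advancing time (a new reading comes with each control period).
- get_image(name): name is "side" or "top"; returns (picture, depth): 480x640x3 uint8, red, green, blue; 480x640 float32, m along the optical axis (not along the pixel's ray), 0 where there is no reading.
- calibration(name): a dict with "fx", "fy", "cx", "cy" (pixels), "view" (4x4, takes a point from world to camera coordinates). Camera axes: x right, y down, z forward; pixel columns grow to the right and rows downward; lengths in m; the calibration is good to about 2 mm. A picture is of the moment at which its call begins. calibration takes no time and is no camera call.
- ticket.sign_off(): hands the job in; it is judged then, once.
The state is a dict: "clock": time; "joints": joint angles; "dq": joint speeds; "joint_efforts": joint torques, N m; "position": TCP position; "ee_rot": TCP orientation; "force": force on the tool from outside, world axes, zero at the start; "ft_torque": the same for the moment, N m; "width": opening from 0.0 (shut) to 1.0 (fully open); "gripper_force": force on a finger pad.
Only numpy, scipy, OpenCV 4.12 (cv2) and the standard library are available. Lean on these libraries where they do the work, as an engineer would, in place of code of your own. Each camera call takes 0.05 s, during which the arm holds its last target. There are 200 camera calls.

## Working session

There is one attempt and no reset: what is moved stays moved. The work goes in short steps, Python scripts to look and compute and a tool call to move; the robot and the scene stay as the last step left them, time stands still between calls to the robot, and variables do not carry over. Pictures are saved under pics/ and viewed, at most 10 in all, crops included, and the job is handed in when it is done.

Besides the shell and the picture viewer there is one more tool, called after ">>>" as name(argument=value, ...) on one line, values as JSON. move_arm: Moves the arm, as the interface text tells. Shift numbers are shares of 0.75 m and turn numbers shares of 60 degrees, none past 1 either way. Its arguments: {"type":"object","properties":{"series":{"type":"array"},"claw":{"type":"number"},"squeeze":{"type":"number"}},"required":["series"]}

```bash
mkdir -p pics
cat > h.py <<'E'
import numpy as np,cv2
from cell import readout,get_image,calibration,ticket
def grab(n,fn=None):
    p,d=get_image(n)
    if fn: cv2.imwrite('pics/'+fn,cv2.cvtColor(p,cv2.COLOR_RGB2BGR))
    np.savez('/tmp/'+n+'.npz',p=p,d=d); return p,d
def load(n):
    z=np.load('/tmp/'+n+'.npz'); return z['p'],z['d']
def pts(n,d):
    c=calibration(n); v,u=np.mgrid[0:480,0:640]
    P=np.stack([(u-c['cx'])/c['fx']*d,(v-c['cy'])/c['fy']*d,d],-1)
    T=np.linalg.inv(c['view']); return P@T[:3,:3].T+T[:3,3]
def ray(n,u,v,z):
    c=calibration(n);T=np.linalg.inv(c['view'])
    r=T[:3,:3]@np.array([(u-c['cx'])/c['fx'],(v-c['cy'])/c['fy'],1]);o=T[:3,3]
    return o+r*(z-o[2])/r[2]
def proj(n,p):
    c=calibration(n);q=c['view']@np.append(p,1);return c['fx']*q[0]/q[2]+c['cx'],c['fy']*q[1]/q[2]+c['cy']
E
python3 - <<'E'
from h import *
s=readout.observe();print(s)
for n in('side','top'):
    grab(n,n+'0.png');c=calibration(n);print(n,c['fx'],np.linalg.inv(c['view']).round(3))
E
```

```text
{'clock': 0.0, 'joints': array([-1.20761364,  0.43522003,  0.02495865,  1.5741059 , -0.01157719,
        1.13397966, -0.07511864]), 'dq': array([-0.00035903, -0.00109055,  0.00115761,  0.00079378, -0.00065629,
        0.00034781, -0.00186428]), 'joint_efforts': array([-4.83200729e-04, -6.67857814e+01,  9.84119475e-01, -3.14453673e+01,
       -6.06610486e-02,  4.28656884e-02,  1.43563775e-04]), 'position': array([0.2805227 , 0.55793718, 0.22594323]), 'ee_rot': array([-7.25106349e-01, -3.05655302e+00,  2.44186110e-03]), 'force': array([ 0.65095297,  0.98230853, -0.30323414]), 'ft_torque': array([ 0.0279503 , -0.00021913, -0.01260958]), 'gripper_force': 0.0, 'width': 0.9984896835894345}
side 562.6466568266769 [[-0.823 -0.325  0.466 -0.212]
 [-0.568  0.471 -0.675  0.999]
 [-0.    -0.821 -0.572  0.897]
 [ 0.     0.     0.     1.   ]]
top 607.3216244243189 [[ 8.000e-03 -9.870e-01  1.590e-01  2.630e-01]
 [-1.000e+00 -8.000e-03 -1.000e-03  6.000e-03]
 [ 2.000e-03 -1.590e-01 -9.870e-01  1.318e+00]
 [ 0.000e+00  0.000e+00  0.000e+00  1.000e+00]]
```

View pics/top0.png

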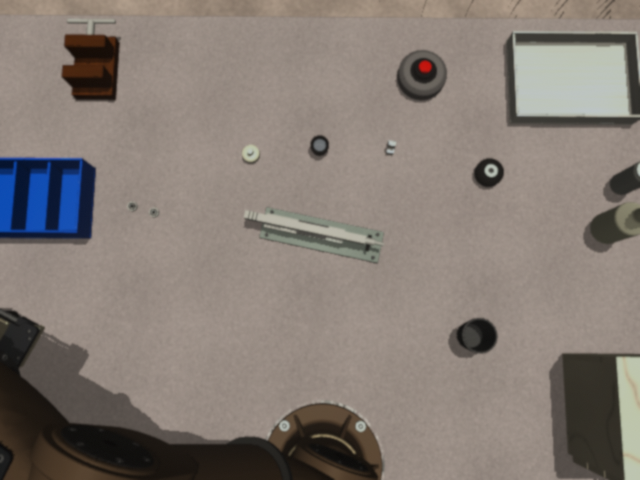

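View pics/side0.png

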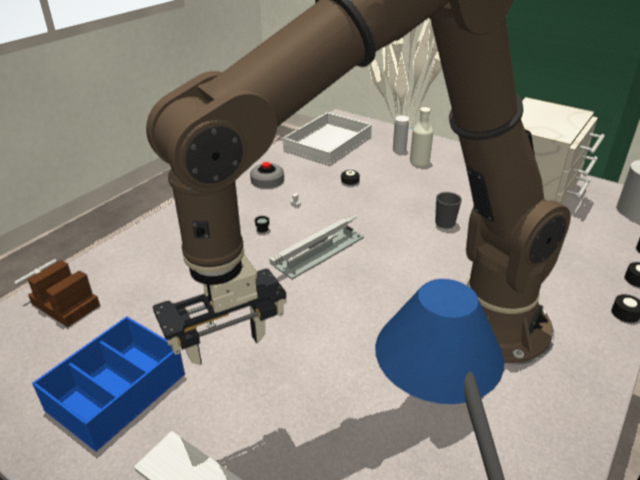

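Top view: bar from about (245,214) to (383,241), rider at (391,147), loupe (319,145), plug (251,153). I'll zoom in to tell nose from tail.

Run:
```python
from h import *
p,d=load('top')
a=cv2.resize(p[195:275,235:400],None,fx=4.8,fy=4.8,interpolation=cv2.INTER_CUBIC)
b=cv2.resize(p[130:165,375:410],None,fx=5,fy=5,interpolation=cv2.INTER_CUBIC)
o=np.zeros((590,800,3),np.uint8);o[:a.shape[0],:a.shape[1]]=a;o[400:400+b.shape[0],:b.shape[1]]=b
cv2.imwrite('pics/crop.png',o[...,::-1])
P=pts('top',d)
z=P[...,2]
for v,u in((226,300),(217,250),(237,368),(240,378),(240,340),(255,360),(143,391),(147,391),(151,391)):print(v,u,P[v,u].round(4))
# rider
print('tab',[ (len(m),P[135:160,380:403][m].mean(0).round(4)) for m in [ (z[135:160,380:403]>.026)]])
m=(z[190:275,235:400]>.055)&(z[190:275,235:400]<.075)
q=P[190:275,235:400][m];c=q.mean(0);w,V=np.linalg.eigh(np.cov(q[:,:2].T));t=(q[:,:2]-c[:2])@V[:,1];print('bar',len(q),c,V[:,1],np.percentile(t,[0,1,99,100]))
```

```text
226 300 [0.4863 0.0484 0.0654]
217 250 [0.5053 0.154  0.0618]
237 368 [ 0.469  -0.0964  0.0357]
240 378 [ 0.4666 -0.1202  0.0104]
240 340 [ 0.4612 -0.0363  0.041 ]
255 360 [ 0.434  -0.0812  0.0051]
143 391 [ 0.677  -0.1472  0.0398]
147 391 [ 0.6724 -0.1488  0.0255]
151 391 [ 0.6674 -0.1504  0.012 ]
tab [(25, array([ 0.6581, -0.142 ,  0.0914]))]
bar 1106 [0.48263648 0.02781067 0.06288755] [0.20338959 0.97909789] [-0.15769075 -0.15020926  0.13897477  0.14167099]
```

View pics/crop.png

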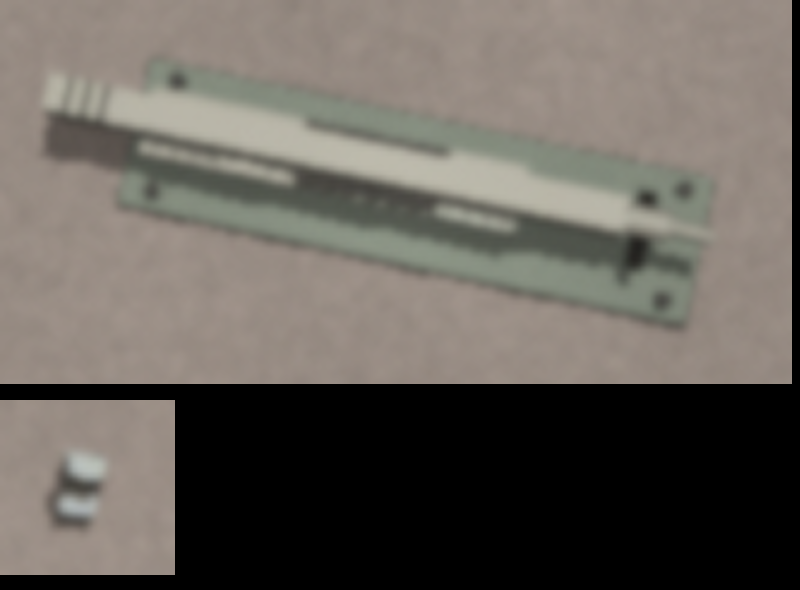

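The crop shows the nose at the right (-y) and the grooved tail at the left. The catch is near px (368,242), and the foot plate corners are at about (267,207), (384,232), (378,263) and (260,238). The rider tab is the upper block near (392,144).

Run:
```python
from h import *
C=[ray('top',u,v,.008)[:2] for u,v in((266.7,207.1),(384.2,232.1),(378.3,263.3),(260,237.9))]
C=np.array(C);r=(C[0]+C[3])/2;f=(C[1]+C[2])/2
L=np.linalg.norm(f-r);x=(f-r)/L;print('plate len',L,np.linalg.norm(C[0]-C[3]),np.linalg.norm(C[1]-C[2]),'dir',x,'edge',r+x*.18, f-x*.085)
e=(r+x*.18+f-x*.085)/2;y=np.array([-x[1],x[0]])
p,d=load('top');P=pts('top',d)
print('cam catch',(ray('top',368,242,.037)[:2]-e)@x)
# bar: bright mask crop
g=p[190:275,235:400].astype(int)
m=(g.min(2)>165);n,l,s,_=cv2.connectedComponentsWithStats(m.astype(np.uint8));k=1+np.argmax(s[1:,4]);vs,us=np.nonzero(l==k)
Q=np.array([ray('top',u+235,v+190,.063)[:2] for v,u in zip(vs,us)])-e
t=Q@x;w=Q@y
print('bar top n',len(t),t.min(),t.max())
for a in np.arange(-.24,.12,.03):
  k=(t>a)&(t<a+.03)
  if k.any():print(round(a,2),w[k].min().round(4),w[k].max().round(4),w[k].mean().round(4))
# rider
g=p[135:160,380:403].astype(int);m=g.min(2)>170
vs,us=np.nonzero(m);print([(u+380,v+135) for v,u in zip(vs,us)]);
for u,v in ((392,143.5),(391,145),):print(ray('top',u,v,.038))
print(P[140:154,386:398,2].round(3))
```

```text
plate len 0.2636565178745746 0.07001624047923145 0.07006604250765129 dir [-0.20331783 -0.97911279] edge [ 0.46721949 -0.04547231] [ 0.46749264 -0.04415689]
cam catch 0.05224358903476604
bar top n 518 -0.18421801209396962 0.03995700036392666
-0.21 -0.0015 0.0056 0.0021
-0.18 -0.0025 0.0089 0.0027
-0.15 -0.0025 0.009 0.0033
-0.12 -0.0025 0.009 0.0027
-0.09 -0.0031 0.0062 0.0015
-0.06 -0.0031 0.0096 0.0022
-0.03 -0.0027 0.0099 0.0034
0.0 -0.0021 0.0063 0.0021
0.03 -0.002 0.0063 0.0021
[(np.int64(390), np.int64(141)), (np.int64(391), np.int64(141)), (np.int64(390), np.int64(142)), (np.int64(391), np.int64(142)), (np.int64(392), np.int64(142)), (np.int64(393), np.int64(142)), (np.int64(394), np.int64(142)), (np.int64(390), np.int64(143)), (np.int64(391), np.int64(143)), (np.int64(392), np.int64(143)), (np.int64(393), np.int64(143)), (np.int64(394), np.int64(143)), (np.int64(391), np.int64(144)), (np.int64(392), np.int64(144)), (np.int64(393), np.int64(144)), (np.int64(394), np.int64(144)), (np.int64(389), np.int64(151)), (np.int64(390), np.int64(151)), (np.int64(391), np.int64(151)), (np.
[... 1322 characters left out ...]
00 -0.000e+00]
 [ 0.000e+00  1.200e-02  1.000e-02  1.300e-02  2.000e-02  1.100e-02
   1.600e-02  1.700e-02  2.000e-03 -2.000e-03  3.000e-03 -7.000e-03]
 [-1.000e-03  1.500e-02  1.300e-02  1.700e-02  1.200e-02  1.400e-02
   1.500e-02  1.700e-02 -2.000e-03  8.000e-03  1.000e-03  0.000e+00]
 [ 6.000e-03  1.100e-02  1.600e-02  1.600e-02  9.000e-03  1.200e-02
   1.400e-02  1.500e-02 -1.000e-03 -2.000e-03  1.000e-03  2.000e-03]
 [ 9.000e-03  1.900e-02  1.500e-02  1.600e-02  1.700e-02  1.100e-02
   9.000e-03  1.900e-02 -4.000e-03 -1.000e-03  3.000e-03 -1.000e-03]
 [ 6.000e-03  8.000e-03  1.100e-02  1.100e-02  1.100e-02  9.000e-03
   1.400e-02  1.300e-02  4.000e-03  0.000e+00 -0.000e+00 -3.000e-03]]
```

>>> move_arm(series=[[0.06,-0.1,0,0,0,-0.14],[0.12,-0.2,0,0,0,-0.28],[0.18,-0.3,-0.02,0,0,-0.42],[0.23,-0.37,-0.04,0,0,-0.56],[0.28,-0.43,-0.06,0,0,-0.7]], claw=-1, squeeze=20)

```text
clock: 0.6
position: [0.4132, 0.3461, 0.2062]
ee_rot: [-1.78, -2.589, -0.001]
force: [1.3, 0.8, 0.1]
width: 0.615
gripper_force: 0.0
```

>>> move_arm(series=[[0.06,-0.09,-0.03,0,0,-0.14],[0.11,-0.16,-0.06,0,0,-0.28],[0.138,-0.2,-0.1,0,0,-0.42],[0.138,-0.2,-0.114,0,0,-0.55],[0.138,-0.2,-0.114,0,0,-0.55]])

```text
clock: 1.1
position: [0.5168, 0.1913, 0.1176]
ee_rot: [2.446, 1.968, -0.009]
force: [-0.6, -0.1, -0.3]
width: 0.178
gripper_force: 0.0
```

Run:
```python
from h import *
grab('top','top1.png');p,d=grab('side','side1.png')
s=readout.observe();print(s['clock'],s['position'],s['ee_rot'],s['joints'])
n='side';print(proj('side',[.467,-.045,.05]),proj('side',[.674,-.148,.02]))
p,_=load('top')
a=cv2.resize(p[190:270,225:395],None,fx=4.5,fy=4.5)
print(proj('top',s['position']))
q=load('side')[0]
u,v=map(int,proj('side',[.674,-.148,.02]))
b=cv2.resize(q[v-20:v+20,u-20:u+20],None,fx=5,fy=5,interpolation=cv2.INTER_CUBIC)
o=np.zeros((590,800,3),np.uint8);o[:a.shape[0],:a.shape[1]]=a;o[380:580,:200]=b
c=q[190:290,250:400];c=cv2.resize(c,None,fx=2.1,fy=2.1);o[375:375+c.shape[0],220:220+c.shape[1]]=c
cv2.imwrite('pics/c2.png',o[...,::-1]);print(u,v)
```

```text
1.2 [0.51581519 0.19639191 0.11959376] [ 2.43793426  1.98142752 -0.0043337 ] [-0.74751353  0.44908766  0.39220234  1.90079225 -0.22423928  0.83713474
 -0.44470702]
(np.float64(335.1619540600831), np.float64(229.85534721133274)) (np.float64(296.5004993577871), np.float64(200.1965009146495))
(np.float64(225.87881712432613), np.float64(206.2260216180004))
296 200
```

View pics/c2.png

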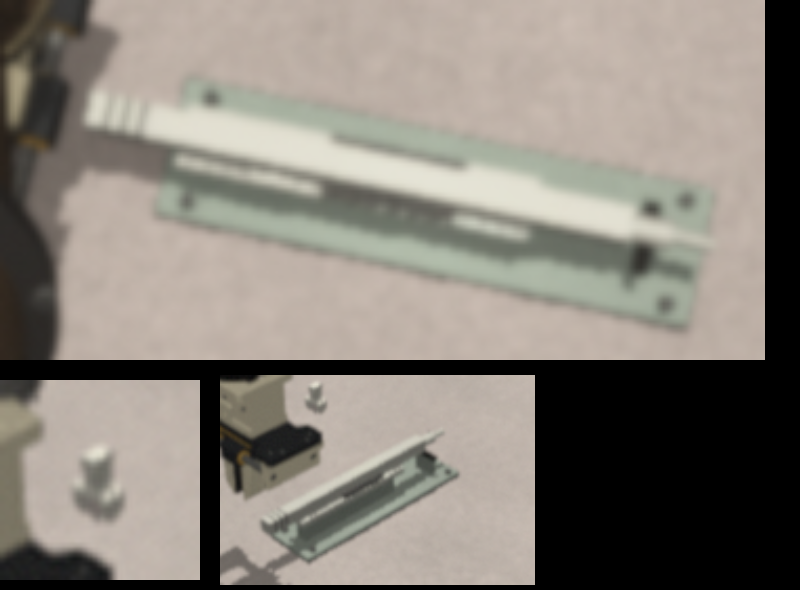

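The view shows the gripper behind the tail, which is at crop (90,108), and the bar still level. Next I lower the fingers behind the tail.

>>> move_arm(series=[[0.004,0,-0.03,0,0,0],[0.004,0,-0.06,0,0,0],[0.004,0,-0.085,0,0,0],[0.004,0,-0.092,0,0,0],[0.004,0,-0.092,0,0,0]])

```text
clock: 1.7
position: [0.5185, 0.1992, 0.0518]
ee_rot: [-2.433, -1.986, 0.001]
force: [-0.1, 0.0, 0.7]
width: 0.004
gripper_force: 0.0
```

>>> move_arm(series=[[-0.0015,-0.007,0,0,0,0],[-0.003,-0.0145,0,0,0,0],[-0.0042,-0.02,0,0,0,0],[-0.005,-0.024,0,0,0,0],[-0.006,-0.029,0,0,0,0]])

```text
clock: 2.2
position: [0.515, 0.1765, 0.0522]
ee_rot: [-2.436, -1.984, -0.002]
force: [0.4, 2.6, 0.8]
width: 0.005
gripper_force: 1.7
```

```bash
cat >> h.py <<'E'
X=np.array([-.2033,-.9791]);Y=np.array([.9791,-.2033]);E0=np.array([.467,-.045])
def st(p): q=np.asarray(p)[...,:2]-E0; return np.stack([q@X,q@Y],-1)
def check(fn=None):
    s=readout.observe();p,d=grab('top',fn);P=pts('top',d);S=st(P);z=P[...,2]
    g=p.astype(int).min(2)
    line=[]
    for a in np.arange(-.23,.12,.01):
        m=(abs(S[...,0]-a)<.005)&(abs(S[...,1]-.002)<.005)&(z>.02)&(z<.13)
        line.append((round(float(a),2),int(1000*np.median(z[m])) if m.sum()>2 else 0))
    tp=s['position'];print(round(s['clock'],2),'tcp st',(st(tp)*1000).round(1),'z',(tp[2]*1000).round(1),'F',s['force'].round(1),'w',round(s['width'],3))
    print(' '.join(f'{int(a*1000)}:{b}' for a,b in line))
E
python3 -c "
from h import *
check()"
```

```text
2.2 tcp st [-226.7    2. ] z 52.2 F [0.4 2.6 0.8] w 0.005
-230:0 -220:0 -210:0 -200:63 -190:64 -180:62 -170:63 -160:62 -150:63 -140:63 -130:63 -120:62 -110:64 -100:62 -90:64 -80:63 -70:63 -60:63 -50:63 -40:62 -30:63 -20:63 -10:62 0:64 10:63 20:63 30:63 40:63 50:60 60:61 70:58 80:57 90:0 100:0 110:0
```

>>> move_arm(series=[[-0.0013,-0.006,0,0,0,0],[-0.0027,-0.013,0,0,0,0],[-0.004,-0.0195,0,0,0,0],[-0.0054,-0.026,0,0,0,0],[-0.0068,-0.0326,0,0,0,0]])

```text
clock: 2.75
position: [0.51, 0.152, 0.0521]
ee_rot: [2.436, 1.984, 0.002]
force: [1.0, 4.7, 3.9]
width: 0.003
gripper_force: 2.7
```

>>> move_arm(series=[[-0.0007,-0.0035,0,0,0,0],[-0.0014,-0.007,0,0,0,0],[-0.0014,-0.007,0,0,0,0],[0.0003,0.0015,0,0,0,0],[0.0003,0.0015,0,0,0,0]])

```text
clock: 3.25
position: [0.5092, 0.153, 0.0513]
ee_rot: [-2.436, -1.984, 0.002]
force: [0.4, 0.3, 0.1]
width: 0.005
gripper_force: 0.0
```

```bash
python3 -c "
from h import *
check()"
```

```text
3.25 tcp st [-202.5    1.1] z 51.3 F [0.4 0.3 0.1] w 0.005
-230:0 -220:0 -210:0 -200:0 -190:0 -180:0 -170:61 -160:63 -150:63 -140:63 -130:63 -120:62 -110:63 -100:63 -90:63 -80:63 -70:63 -60:63 -50:64 -40:63 -30:63 -20:64 -10:63 0:62 10:62 20:62 30:63 40:64 50:62 60:63 70:63 80:61 90:60 100:58 110:56
```

```bash
cat >> h.py <<'E'
def tilt(k=4):
    for _ in range(k): p,d=get_image('top')
    s=readout.observe();P=pts('top',d);S=st(P);z=P[...,2]
    m=(S[...,0]<.03)&(S[...,0]>-.2)&(abs(S[...,1]-.002)<.005)&(z>.055)&(z<.1)
    a=S[...,0][m];t0=np.percentile(a,2);m&=S[...,0]>st(s['position'])[0]+.02
    f=np.polyfit(S[...,0][m],z[m],1);tp=s['position']
    print(round(s['clock'],2),'tcp st',(st(tp)*1000).round(1),'F',s['force'].round(1),'slope',f.round(4),'tail',a.min().round(3),t0.round(3))
E
python3 -c "
from h import *
tilt(1)"
```

```text
3.35 tcp st [-201.9    1.1] F [0.3 0.6 0.2] slope [0.0015 0.0637] tail -0.173 -0.168
```

>>> move_arm(series=[[-0.0017,-0.008,0,0,0,0],[-0.0024,-0.0118,0,0,0,0],[-0.0033,-0.0157,0,0,0,0],[-0.0033,-0.0157,0,0,0,0],[-0.0015,-0.0072,0,0,0,0]])

```text
clock: 3.85
position: [0.5084, 0.1463, 0.0517]
ee_rot: [2.438, 1.981, -0.001]
force: [0.4, 0.7, 0.3]
width: 0.003
gripper_force: 0.0
```

```bash
python3 -c "
from h import *
tilt(5)"
```

```text
4.1 tcp st [-197.     1.6] F [-0.  -0.6 -0.5] slope [0.0018 0.0636] tail -0.167 -0.162
```

>>> move_arm(series=[[-0.0017,-0.008,0,0,0,0],[-0.0024,-0.0118,0,0,0,0],[-0.0033,-0.0157,0,0,0,0],[-0.0033,-0.0157,0,0,0,0],[-0.0015,-0.0072,0,0,0,0]])

```text
clock: 4.6
position: [0.5073, 0.1409, 0.0517]
ee_rot: [2.438, 1.981, -0.001]
force: [-0.1, -0.0, -0.7]
width: 0.004
gripper_force: 0.0
```

```bash
python3 -c "
from h import *
tilt(5)"
```

```text
4.85 tcp st [-191.4    1.6] F [ 0.2 -0.2  0.7] slope [-0.0024  0.0632] tail -0.161 -0.157
```

>>> move_arm(series=[[-0.0017,-0.008,0,0,0,0],[-0.0024,-0.0118,0,0,0,0],[-0.0033,-0.0157,0,0,0,0],[-0.0033,-0.0157,0,0,0,0],[-0.0015,-0.0072,0,0,0,0]])

```text
clock: 5.35
position: [0.5062, 0.1355, 0.0517]
ee_rot: [2.438, 1.981, -0.001]
force: [1.1, 0.4, -0.3]
width: 0.009
gripper_force: 0.0
```

```bash
python3 -c "
from h import *
tilt(5)"
```

```text
5.6 tcp st [-185.9    1.5] F [ 0.9 -0.2  0.2] slope [0.006 0.064] tail -0.156 -0.153
```

>>> move_arm(series=[[-0.0017,-0.008,0,0,0,0],[-0.0024,-0.0118,0,0,0,0],[-0.0033,-0.0157,0,0,0,0],[-0.0033,-0.0157,0,0,0,0],[-0.0015,-0.0072,0,0,0,0]])

```text
clock: 6.1
position: [0.505, 0.1301, 0.0517]
ee_rot: [2.438, 1.981, -0.001]
force: [0.1, 0.2, -1.5]
width: 0.007
gripper_force: 0.0
```

```bash
python3 -c "
from h import *
tilt(5)"
```

```text
6.35 tcp st [-180.4    1.5] F [-0.5 -1.   0.6] slope [0.0002 0.0634] tail -0.15 -0.146
```

>>> move_arm(series=[[-0.0017,-0.008,0,0,0,0],[-0.0024,-0.0118,0,0,0,0],[-0.0033,-0.0157,0,0,0,0],[-0.0033,-0.0157,0,0,0,0],[-0.0015,-0.0072,0,0,0,0]])

```text
clock: 6.85
position: [0.5039, 0.1247, 0.0517]
ee_rot: [2.438, 1.981, -0.001]
force: [-0.7, -0.6, -0.0]
width: 0.005
gripper_force: 0.0
```

```bash
python3 -c "
from h import *
tilt(5)"
```

```text
7.1 tcp st [-174.9    1.6] F [ 0.2  1.4 -1.3] slope [-0.0024  0.0634] tail -0.144 -0.141
```

>>> move_arm(series=[[-0.0017,-0.008,0,0,0,0],[-0.0024,-0.0118,0,0,0,0],[-0.0033,-0.0157,0,0,0,0],[-0.0033,-0.0157,0,0,0,0],[-0.0015,-0.0072,0,0,0,0]])

```text
clock: 7.6
position: [0.5028, 0.1193, 0.0517]
ee_rot: [2.438, 1.981, -0.001]
force: [-0.0, -0.5, -0.4]
width: -0.0
gripper_force: 0.0
```

```bash
python3 -c "
from h import *
tilt(5)"
```

```text
7.85 tcp st [-169.3    1.5] F [-0.1 -0.7 -0.4] slope [-0.0976  0.0634] tail -0.137 -0.134
```

```bash
python3 -c "
from h import *
tilt(5);check('top2.png')"
```

```text
8.1 tcp st [-169.2    1.6] F [-0.1  0.3  0.1] slope [-0.1272  0.0631] tail -0.136 -0.133
8.1 tcp st [-169.2    1.6] z 51.7 F [-0.1  0.3  0.1] w -0.001
-230:0 -220:0 -210:0 -200:0 -190:0 -180:0 -170:0 -160:0 -150:0 -140:77 -130:81 -120:78 -110:77 -100:76 -90:75 -80:72 -70:72 -60:71 -50:70 -40:67 -30:66 -20:64 -10:64 0:62 10:61 20:61 30:59 40:57 50:58 60:55 70:54 80:52 90:51 100:49 110:47
```

Bar tipped and at rest. Next: retreat back and up.

>>> move_arm(series=[[0.005,0.025,0,0,0,0],[0.01,0.05,0.03,0,0,0],[0.012,0.055,0.09,0,0,0],[0.012,0.06,0.15,0,0,0],[0.012,0.06,0.2,0,0,0]])

```text
clock: 8.65
position: [0.5122, 0.166, 0.204]
ee_rot: [2.435, 1.984, 0.002]
force: [1.2, 1.0, -0.9]
width: 0.004
gripper_force: 0.0
```

Run:
```python
from h import *
tilt(3)
A=[]
for n in('top','side'):
    p,d=grab(n);P=pts(n,d);q=P[(abs(P[...,0]-.675)<.03)&(abs(P[...,1]+.148)<.03)&(P[...,2]>.003)&(P[...,2]<.05)]
    for lo,hi in((.033,.043),(.02,.032),(.004,.018)):
        r=q[(q[:,2]>lo)&(q[:,2]<hi)]
        if len(r)>3:
            R=cv2.minAreaRect((r[:,:2]*1000).astype(np.float32));print(n,lo,len(r),r.mean(0).round(4),r[:,:2].min(0).round(4),r[:,:2].max(0).round(4),R)
p,d=load('top');b=cv2.resize(p[133:160,378:405],(400,400),interpolation=cv2.INTER_CUBIC)
q=load('side')[0];c=cv2.resize(q[182:212,280:310],(400,400),interpolation=cv2.INTER_CUBIC)
a=cv2.resize(load('side')[0][180:290,250:400],None,fx=1.3,fy=1.3)
o=np.zeros((560,800,3),np.uint8);o[:400,:400]=b;o[:400,400:]=c;o[410:553,:195]=a;
cv2.imwrite('pics/c3.png',o[...,::-1])
```

```text
8.8 tcp st [-216.1    2.6] F [-0.  -0.2 -1.2] slope [-0.1439  0.0629] tail -0.146 -0.142
top 0.033 35 [ 0.6762 -0.1479  0.0378] [ 0.6715 -0.1564] [ 0.683  -0.1404] ((677.2632446289062, -148.5037384033203), (15.767139434814453, 11.340828895568848), 88.16974639892578)
top 0.02 14 [ 0.6732 -0.1488  0.0262] [ 0.67   -0.1562] [ 0.6878 -0.1415] ((676.1151733398438, -153.09774780273438), (11.808768272399902, 21.030746459960938), 45.78205108642578)
top 0.004 103 [ 0.6726 -0.1466  0.009 ] [ 0.6465 -0.1763] [ 0.7044 -0.12  ] ((675.4382934570312, -148.15377807617188), (57.89870834350586, 56.301025390625), 0.04016457125544548)
side 0.004 35 [ 0.6721 -0.1461  0.0112] [ 0.663  -0.1598] [ 0.6904 -0.1381] ((676.409423828125, -149.03778076171875), (21.184646606445312, 27.399099349975586), 85.0168685913086)
```

View pics/c3.png

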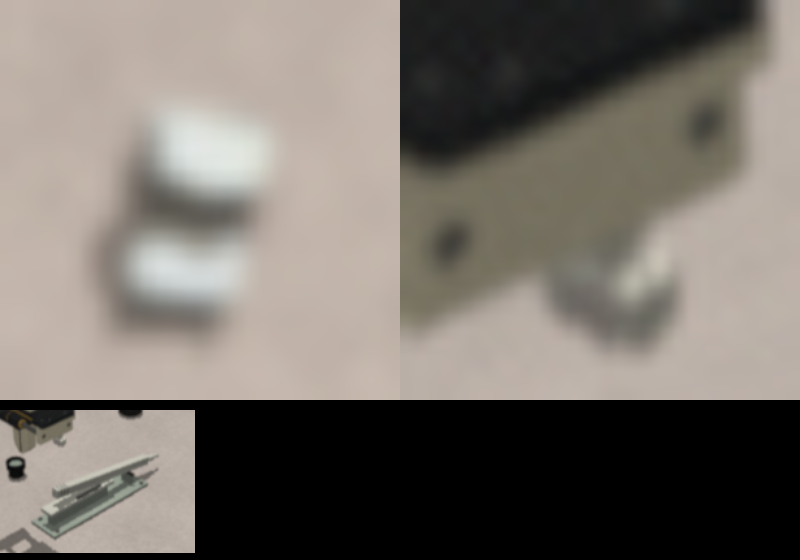

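The close-up shows the rider tab top centred near top px (392,143), its long axis tilted about 10° like the bar. The side view shows the bar tipped onto the catch. Moving above the rider.

>>> move_arm(series=[[0.03,-0.055,0,0,0,0],[0.06,-0.115,0,0,0,0],[0.09,-0.17,0,0,0,0],[0.12,-0.23,0,0,0,0],[0.15,-0.29,0,0,0,0]], claw=-0.13, squeeze=8)

```text
clock: 9.4
position: [0.6239, -0.0532, 0.1997]
ee_rot: [-2.434, -1.983, 0.004]
force: [1.7, -1.0, 0.9]
width: 0.388
gripper_force: 0.0
```

>>> move_arm(series=[[0.03,-0.055,0,0,0,0],[0.06,-0.11,0,0,0,0],[0.068,-0.13,-0.05,0,0,0],[0.068,-0.13,-0.11,0,0,0],[0.068,-0.13,-0.15,0,0,0]])

```text
clock: 9.9
position: [0.6726, -0.1499, 0.0839]
ee_rot: [-2.435, -1.978, 0.007]
force: [-0.5, 1.7, 0.3]
width: 0.435
gripper_force: 0.0
```

Run:
```python
from h import *
tilt(1)
s=readout.observe();print(s['position'],s['ee_rot'],s['width'],s['joints'])
n='side';p,d=grab(n);u,v=map(int,proj(n,[.677,-.149,.04]))
cv2.imwrite('pics/c4.png',cv2.resize(p[v-40:v+40,u-50:u+50],None,fx=6,fy=6,interpolation=cv2.INTER_CUBIC)[...,::-1]);print(u,v)
```

```text
Traceback (most recent call last):
  File "h.py", line 34, in tilt
    a=S[...,0][m];t0=np.percentile(a,2);m&=S[...,0]>st(s['position'])[0]+.02
                     ~~~~~~~~~~~~~^^^^^
IndexError: index -1 is out of bounds for axis 0 with size 0
```

Run:
```python
from h import *
n='side';p,d=grab(n);u,v=map(int,proj(n,[.677,-.149,.04]))
s=readout.observe();print(s['position'],s['ee_rot'],s['width'],s['joints'])
cv2.imwrite('pics/c4.png',cv2.resize(p[v-40:v+40,u-50:u+50],None,fx=6,fy=6,interpolation=cv2.INTER_CUBIC)[...,::-1]);print(u,v)
```

```text
[ 0.67074082 -0.14815025  0.08239378] [-2.43024206 -1.97718332  0.01192406] 0.4332337700107615 [-0.12279389  0.70088723  0.43084394  1.56881194 -0.33481965  0.9577442
  0.21094083]
295 194
```

View pics/c4.png

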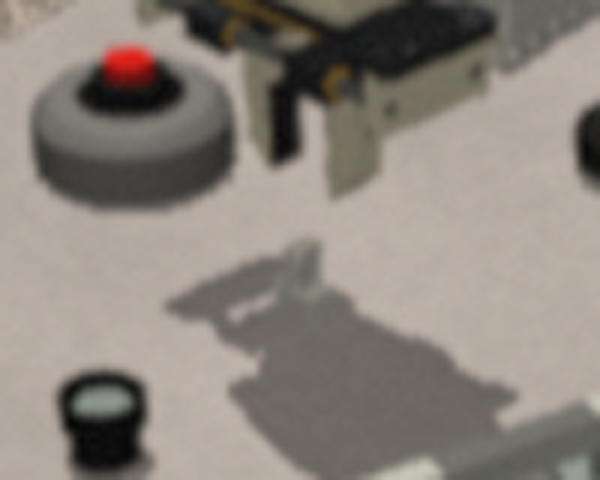

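The side view shows the open fingers above the tab at crop (305,265), with the tab lined up between them. Descending.

>>> move_arm(series=[[0.008,-0.001,-0.02,0,0,0],[0.008,-0.001,-0.045,0,0,0],[0.008,-0.001,-0.065,0,0,0],[0.008,-0.001,-0.08,0,0,0],[0.008,-0.001,-0.086,0,0,0]])

```text
clock: 10.5
position: [0.681, -0.1496, 0.0238]
ee_rot: [-2.436, -1.983, 0.001]
force: [-0.8, 0.1, 0.2]
width: 0.437
gripper_force: 0.0
```

Run:
```python
from h import *
n='side';p,d=grab(n);u,v=map(int,proj(n,[.677,-.149,.04]))
s=readout.observe();print(s['clock'],s['position'],s['ee_rot'],s['width'],s['force'])
cv2.imwrite('pics/c5.png',cv2.resize(p[v-25:v+30,u-40:u+40],None,fx=8,fy=8,interpolation=cv2.INTER_CUBIC)[...,::-1]);print(u,v)
```

```text
10.55 [ 0.6808416  -0.1496167   0.02363309] [-2.43550005e+00 -1.98318648e+00  1.23591847e-03] 0.4387477773639071 [-0.26476327  0.20413757 -1.21452325]
295 194
```

View pics/c5.png

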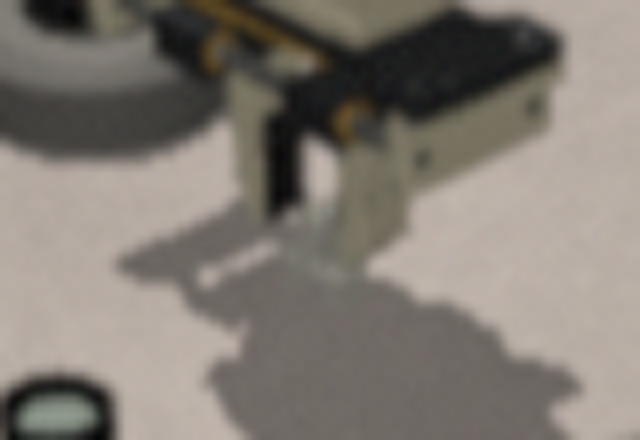

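The rider sits between the fingers (crop about (315,235)). Down 4 mm, then close.

>>> move_arm(series=[[-0.005,0.001,-0.003,0,0,0],[-0.005,0.001,-0.006,0,0,0]])

```text
clock: 10.75
position: [0.6775, -0.1491, 0.0209]
ee_rot: [2.436, 1.983, 0.001]
force: [0.5, 0.2, 0.2]
width: 0.434
gripper_force: 0.0
```

>>> move_arm(series=[[0,0,0,0,0,0],[0,0,0,0,0,0],[0,0,0,0,0,0],[0,0,0,0,0,0],[0,0,0,0,0,0]], claw=-1, squeeze=8)

```text
clock: 11.25
position: [0.6777, -0.149, 0.0204]
ee_rot: [2.436, 1.983, 0.0]
force: [0.1, 0.3, 0.8]
width: 0.106
gripper_force: 8.0
```

Run:
```python
from h import *
c=calibration('top')
for src in('npz','png'):
    if src=='npz': p,d=load('top')
    else: p=cv2.imread('pics/top2.png')[...,::-1]; d=None
    # sample intensity on the plane of bar top, across
    for a in np.arange(-.03,.041,.01):
        ws=np.arange(-.025,.0251,.0005);acc=0
        for da in np.arange(-.005,.005,.001):
            x=a+da;pw=np.array([[*(E0+X*x+Y*w),.0632-.14*x] for w in ws])
            uv=np.array([proj('top',q) for q in pw]).astype(np.float32)
            acc=acc+cv2.remap(cv2.cvtColor(np.ascontiguousarray(p),cv2.COLOR_RGB2GRAY),uv[:,:1],uv[:,1:],cv2.INTER_LINEAR).ravel().astype(float)
        acc/=10;g=np.gradient(acc);i=g[20:80].argmax()+20;j=g[20:80].argmin()+20
        print(src,round(a,2),'edges mm',ws[i]*1000,ws[j]*1000,'mid',(ws[i]+ws[j])*500, acc[::10].astype(int) if src=='npz' else '')
    if d is not None:
        P=pts('top',d);S=st(P);k=(S[...,0]>-.03)&(S[...,0]<.04)&(abs(P[...,2]-(.0632-.14*S[...,0]))<.006)
        w=S[...,1][k];w=w[abs(w)<.02];print('depth lat',np.percentile(w,[2,50,98]),w.mean(),len(w))
```

```text
npz -0.03 edges mm -4.999999999999984 -10.99999999999999 mid -7.999999999999987 [115 117 192 147 164 212 213 210 179 169 169]
npz -0.02 edges mm -4.999999999999984 -10.99999999999999 mid -7.999999999999987 [113 116 193 148 164 212 214 212 182 170 169]Traceback (most recent call last):
  File "<stdin>", line 11, in <module>
  File "h.py", line 18, in proj
    c=calibration(n);q=c['view']@np.append(p,1);return c['fx']*q[0]/q[2]+c['cx'],c['fy']*q[1]/q[2]+c['cy']
ValueError: time passes only in moves, steps and waits
```

>>> move_arm(series=[[0,0,0.015,0,0,0],[0,0,0.045,0,0,0],[0,0,0.09,0,0,0],[0,0,0.13,0,0,0],[0,0,0.14,0,0,0]])

```text
clock: 11.75
position: [0.6795, -0.1499, 0.13]
ee_rot: [2.433, 1.98, 0.006]
force: [0.7, -0.3, 0.0]
width: 0.109
gripper_force: 8.0
```

```bash
sed -i 's/^from cell.*/&\nimport functools\ncalibration=functools.lru_cache(None)(calibration)/' h.py
cat > lat.py <<'E'
from h import *
p=load('top')[0];d=load('top')[1];g=cv2.cvtColor(p,cv2.COLOR_RGB2GRAY)
for a in np.arange(-.15,.041,.02):
    ws=np.arange(-.025,.0251,.0005);acc=0
    for x in a+np.arange(-.008,.009,.001):
        uv=np.array([proj('top',np.array([*(E0+X*x+Y*w),.0632-.14*x])) for w in ws]).astype(np.float32)
        acc=acc+cv2.remap(g,uv[:,:1].copy(),uv[:,1:].copy(),cv2.INTER_LINEAR).ravel().astype(float)/17
    gr=np.gradient(acc);i=gr[32:55].argmax()+32;j=gr[55:90].argmin()+55
    P=pts('top',d) if a<-.149 else P
    S=st(P);k=(abs(S[...,0]-a)<.01)&(abs(P[...,2]-(.0632-.14*S[...,0]))<.007)&(abs(S[...,1])<.02);w=S[...,1][k]*1000
    print(round(a,3),'edges',(ws[[i,j]]*1000).round(1),'mid',(ws[i]+ws[j])*500,'| depth',np.percentile(w,[3,97]).round(1),w.mean().round(1),'|',acc[::6].astype(int))
E
python3 lat.py
```

```text
-0.15 edges [-4.  10.5] mid 3.2500000000000235 | depth [-5.5  9.9] 1.9 | [103 114 163 197 199 196 192 202 211 213 212 202 175 156 159 164 169]
-0.13 edges [-5.  11.5] mid 3.2500000000000235 | depth [-5.6  9.6] 2.1 | [104 113 154 168 144 126 116 156 187 191 192 190 181 171 168 167 168]
-0.11 edges [-5. 11.] mid 3.0000000000000235 | depth [-5.8 10. ] 2.1 | [107 111 149 170 147 128 125 176 208 213 213 210 194 176 171 168 164]
-0.09 edges [-5. 11.] mid 3.0000000000000235 | depth [-5.5 10.2] 2.1 | [110 105  99  92  99 115 126 180 211 215 216 212 197 177 171 169 164]
-0.07 edges [-5.  10.5] mid 2.750000000000023 | depth [-5.9  9.8] 1.7 | [111 109 110 102 100 114 128 180 210 215 215 210 191 175 171 170 167]
-0.05 edges [-5. 10.] mid 2.500000000000023 | depth [-5.7  9.5] 1.8 | [117 110 110 103 104 116 128 181 210 214 214 207 184 171 173 172 169]
-0.03 edges [-5.  13.5] mid 4.250000000000025 | depth [-5.7  9.8] 1.8 | [115 109 127 177 183 145 133 182 210 214 213 213 204 185 172 170 168]
-0.01 edges [-5.  13.5] mid 4.250000000000025 | depth [-5.8  9.2] 1.7 | [123 111 122 171 184 146 133 183 210 214 214 214 208 189 174 170 168]
0.01 edges [-5.5 11. ] mid 2.750000000000023 | depth [-6.   9.3] 1.5 | [165 136 111 106 104 101 124 184 211 214 214 210 192 173 168 168 167]
0.03 edges [-6. 11.] mid 2.500000000000023 | depth [-5.9  9.4] 1.5 | [169 150 118 105 103  99 124 184 210 213 213 208 190 172 167 167 166]
```

>>> move_arm(series=[[-0.05,0.025,0,0.03,-0.006,0],[-0.11,0.055,0,0.06,-0.012,0],[-0.17,0.085,0,0.09,-0.018,0],[-0.23,0.115,0,0.12,-0.024,0],[-0.278,0.138,0,0.132,-0.027,0]])

```text
clock: 12.25
position: [0.466, -0.0448, 0.1252]
ee_rot: [-2.363, -1.923, -0.167]
force: [0.9, 0.5, 0.9]
width: 0.109
gripper_force: 8.0
```

>>> move_arm(series=[[0,0,0,0,0,0],[0,0,0,0,0,0],[0,0,0,0,0,0]])

```text
clock: 12.55
position: [0.4705, -0.0459, 0.1256]
ee_rot: [-2.364, -1.925, -0.168]
force: [0.5, 0.0, -0.0]
width: 0.108
gripper_force: 8.0
```

Run:
```python
from h import *
from scipy.spatial.transform import Rotation as R
p,d=grab('side');s=readout.observe();tp=s['position']
M=R.from_rotvec(s['ee_rot']).as_matrix()
print(s['clock'],tp,'st',st(tp)*1000,'axes x',M[:,0].round(3),'z',M[:,2].round(3),s['width'],s['joints'].round(2))
u,v=map(int,proj('side',[.467,-.045,.08]))
cv2.imwrite('pics/c6.png',cv2.resize(p[v-35:v+35,u-45:u+45],None,fx=8,fy=8,interpolation=cv2.INTER_CUBIC)[...,::-1]);print(u,v)
```

```text
12.6 [ 0.47048407 -0.04599807  0.12547633] st [0.26889503 3.6141646 ] axes x [0.201 0.97  0.14 ] z [ 0.03   0.137 -0.99 ] 0.11031442127355323 [-0.21  0.32  0.39  2.09 -0.37  0.78  0.22]
335 220
```

View pics/c6.png

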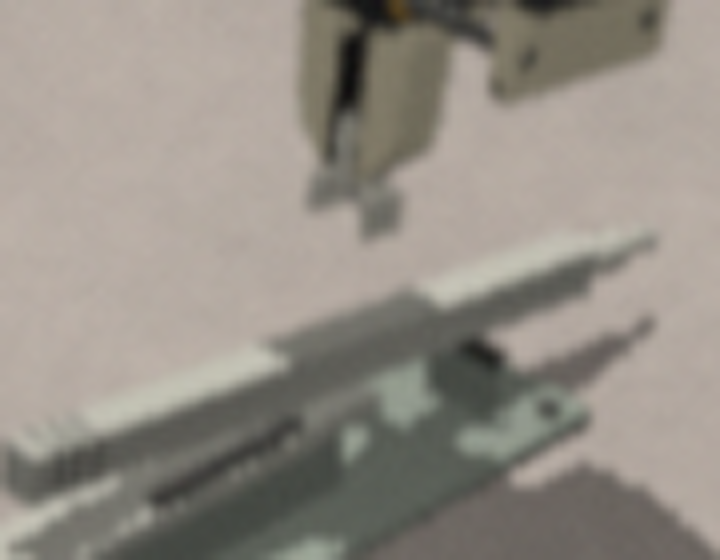

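The side view shows the rider held square and tilted above the bar. The fulcrum edge is near crop (430,360). Lowering to just above the bar top.

>>> move_arm(series=[[-0.0017,-0.0013,-0.015,0,0,0],[-0.0017,-0.0013,-0.032,0,0,0],[-0.0017,-0.0013,-0.046,0,0,0],[-0.0017,-0.0013,-0.052,0,0,0],[-0.0017,-0.0013,-0.052,0,0,0]])

```text
clock: 13.1
position: [0.467, -0.0466, 0.0851]
ee_rot: [-2.363, -1.923, -0.164]
force: [-0.4, 0.2, -0.7]
width: 0.11
gripper_force: 8.0
```

Run:
```python
from h import *
p,d=grab('side');s=readout.observe();tp=s['position']
print(s['clock'],tp,'st',st(tp)*1000,s['force'],s['width'])
u,v=map(int,proj('side',[.467,-.045,.07]))
print(u,v)
cv2.imwrite('pics/c7.png',cv2.resize(p[v-28:v+22,u-32:u+32],None,fx=12,fy=12,interpolation=cv2.INTER_CUBIC)[...,::-1])
```

```text
13.15 [ 0.46742145 -0.04658467  0.08567997] st [1.46587175 0.73480909] [-0.35896896  0.55325223  0.45319298] 0.10566138088283265
335 223
```

View pics/c7.png

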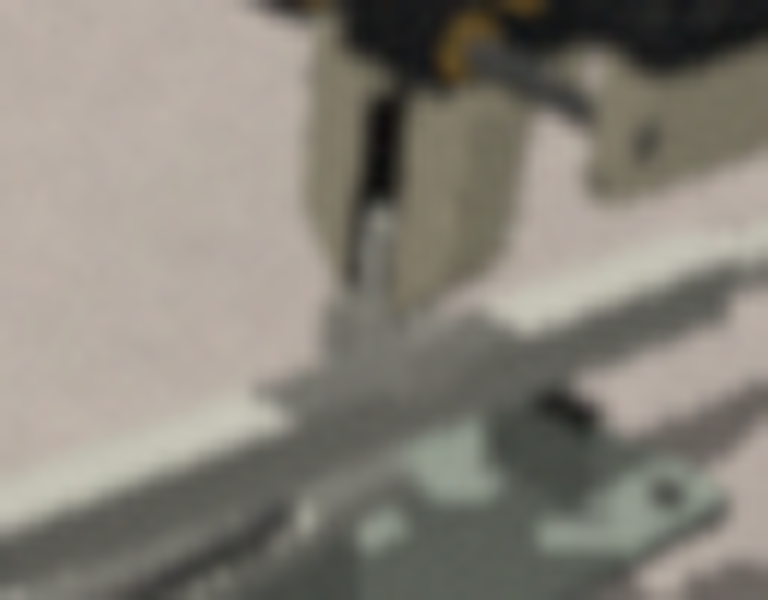

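The rider is just above the bar at the edge. I'll let it settle and read the pose.

>>> move_arm(series=[[0,0,0,0,0,0],[0,0,0,0,0,0]])

```text
clock: 13.35
position: [0.468, -0.0465, 0.0866]
ee_rot: [-2.364, -1.925, -0.168]
force: [0.8, -0.2, 0.7]
width: 0.111
gripper_force: 8.0
```

Run:
```python
from h import *
s=readout.observe();print(s['clock'],s['position'],st(s['position'])*1000,s['dq'].round(3))
```

```text
13.35 [ 0.46804993 -0.04650699  0.08658186] [1.26204095 1.33435922] [-0.001 -0.002  0.     0.    -0.001  0.001  0.001]
```

>>> move_arm(series=[[0.0015,-0.0003,0,0,0,0],[0.0015,-0.0003,-0.003,0,0,0],[0.0015,-0.0003,-0.006,0,0,0],[0.0015,-0.0003,-0.009,0,0,0],[0.0015,-0.0003,-0.0115,0,0,0]])

```text
clock: 13.85
position: [0.4692, -0.0468, 0.0775]
ee_rot: [-2.364, -1.925, -0.167]
force: [1.2, -0.3, 0.3]
width: 0.11
gripper_force: 8.0
```

Run:
```python
from h import *
F=[]
for i in range(3):
    grab('top');s=readout.observe();F.append(s['force'])
print(s['clock'],s['position'],st(s['position'])*1000,np.mean(F,0),F)
```

```text
14.0 [ 0.468963   -0.04677996  0.07745529] [1.34368552 2.283836  ] [ 1.40736473 -0.04855119  0.08928765] [array([ 1.47615429, -0.46098128,  0.42988267]), array([ 1.0248364 , -0.28494972,  0.51079743]), array([ 1.72110351,  0.60027743, -0.67281716])]
```

>>> move_arm(series=[[0.0005,0,0,0,0,0],[0.0005,0,-0.0015,0,0,0],[0.0005,0,-0.003,0,0,0],[0.0005,0,-0.0044,0,0,0],[0.0005,0,-0.0044,0,0,0]])

```text
clock: 14.5
position: [0.4693, -0.0467, 0.0742]
ee_rot: [-2.363, -1.924, -0.167]
force: [0.4, 0.8, -0.3]
width: 0.11
gripper_force: 8.0
```

Run:
```python
from h import *
F=[]
for i in range(4):
    grab('top');s=readout.observe();F.append(s['force'])
print(s['clock'],s['position'],st(s['position'])*1000,np.mean(F,0),np.array(F)[:,2])
```

```text
14.7 [ 0.46919822 -0.04669857  0.07428461] [1.21616983 2.49760037] [ 1.65740746  0.01897457 -0.18467508] [ 1.04912952  0.04248782 -0.79372868 -1.03658896]
```

>>> move_arm(series=[[0,0,-0.0006,0,0,0],[0,0,-0.0012,0,0,0],[0,0,-0.0016,0,0,0],[0,0,-0.0016,0,0,0]])

```text
clock: 15.1
position: [0.4693, -0.0467, 0.0731]
ee_rot: [-2.363, -1.924, -0.167]
force: [1.0, -0.3, 0.7]
width: 0.11
gripper_force: 8.0
```

Run:
```python
from h import *
F=[]
for i in range(6):
    get_image('top');s=readout.observe();F.append(s['force'])
print(s['clock'],s['position'],st(s['position'])*1000,np.mean(F,0),np.array(F)[:,2])
```

```text
15.4 [ 0.46925392 -0.0467218   0.07311799] [1.22758973 2.55684948] [ 1.72021189 -0.32715658  0.50147443] [ 0.21432    -0.0450772   1.29619192 -0.04484876  0.4295858   1.15867484]
```

>>> move_arm(series=[[0,0,0,0,0,0],[0,0,0,0,0,0],[0,0,0,0,0,0],[0,0,0,0,0,0]], claw=-0.4)

```text
clock: 15.8
position: [0.4689, -0.0466, 0.073]
ee_rot: [-2.363, -1.924, -0.166]
force: [0.2, -0.6, 0.1]
width: 0.296
gripper_force: 0.0
```

>>> move_arm(series=[[0.0,-0.001,0.008,0,0,0],[0,-0.003,0.02,0,0,0],[0,-0.005,0.04,0,0,0],[0,-0.01,0.08,0,0,0],[0,-0.015,0.14,0,0,0]])

```text
clock: 16.3
position: [0.4677, -0.0581, 0.1784]
ee_rot: [-2.363, -1.923, -0.162]
force: [1.0, 1.0, 0.1]
width: 0.301
gripper_force: 0.0
```

>>> move_arm(series=[[-0.02,0.06,0.05,0,0,0],[-0.05,0.12,0.08,0,0,0],[-0.08,0.18,0.1,0,0,0],[-0.1,0.25,0.1,0,0,0],[-0.1,0.32,0.1,0,0,0]])

```text
clock: 16.8
position: [0.3951, 0.1602, 0.2546]
ee_rot: [-2.364, -1.923, -0.171]
force: [2.3, 0.5, -0.2]
width: 0.3
gripper_force: 0.0
```

Run:
```python
from h import *
p,d=grab('top');q,ds=grab('side')
P=pts('top',d);S=st(P);k=(abs(S[...,0])<.03)&(abs(S[...,1]-.002)<.02)&(P[...,2]>.075)&(P[...,2]<.1)
print('tab',k.sum(),(S[k].mean(0)*1000).round(1),S[k].min(0),S[k].max(0),np.percentile(P[k][:,2],[10,50,90]))
check()
a=cv2.resize(p[205:260,300:400],(400,220),interpolation=cv2.INTER_CUBIC)
b=cv2.resize(q[185:285,260:400],(770,550)[:2],interpolation=cv2.INTER_CUBIC)[:,:]
o=np.zeros((600,800,3),np.uint8);o[:220,:400]=a;o[225:600,:525]=cv2.resize(b,(525,375))
cv2.imwrite('pics/c8.png',o[...,::-1])
```

```text
tab 50 [ 2.4 -0.9] [-0.00587786 -0.00570654] [0.01099218 0.00494593] [0.08051704 0.08966203 0.09270288]
16.9 tcp st [-191.1 -113.3] z 254.1 F [ 1.  -1.4 -0.3] w 0.301
-230:0 -220:0 -210:0 -200:0 -190:0 -180:0 -170:0 -160:0 -150:80 -140:82 -130:80 -120:79 -110:78 -100:77 -90:75 -80:74 -70:73 -60:71 -50:70 -40:67 -30:69 -20:66 -10:64 0:91 10:88 20:59 30:59 40:56 50:56 60:54 70:53 80:52 90:50 100:48 110:46
```

View pics/c8.png

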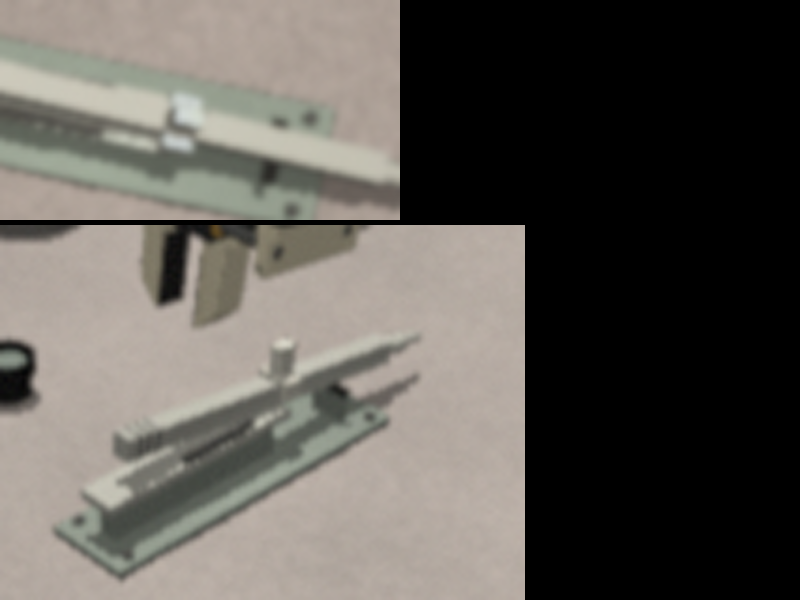

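The rider stands astride the bar over the edge (crop (283,360) side, (185,110) top), and the bar is tipped on the catch. Handing in.

Run:
```python
from h import *
for i in range(6): get_image('side')
print(ticket.sign_off())
```

```text
the job is handed in; nothing more can be done
None
```

The bar is tipped on the catch at about 0.14 rad, and the rider sits released astride it, about 1–2 mm past the edge. The job was handed in at about 17 s; no verdict came back, and I could not measure the bar's force on the catch.

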